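# Lock the cover plate on a desk-lamp base with its pull-knob bolt switch

## Robot

A 6-joint arm with a two-finger parallel gripper is mounted at the origin on the work surface. World frame = base frame: x ahead of the robot, y to its left, z up, the work surface at z = 0. Lengths are in m, angles in degrees, forces in N, time in s.
With the tool pointing down it reaches from about 0.325 to 0.875 m from the base axis. Payload 4.4 kg.
Tool frame: the origin (TCP) lies at the very end of the fingers, on their centre line; the grasp point (between the pads) lies 19 mm behind it (ctrl.hold_point_z is the distance from the TCP to the grasp point, in m); z points along the fingers, y is the line along which they close (so a half turn about z gives the same grasp; the last joint's range is limited). The gripper opens to 85 mm and grips with 20 to 120 N. Pads are 22 mm wide; open, the fingers measure 114 mm over their backs; the gripper's body (76 mm by 85 mm) begins 54 mm behind the grasp point. The pads swing forward as they close: fully open they stand 13 mm farther back than shut.
Start: joints at [54.975, 11.837, 88.321, -0, 79.842, -8.623], TCP at [0.256, 0.515, 0.208] pointing down, gripper open.
Joint ranges: [-156.59, 156.59], [-49.26, 127.26], [12.9, 141.05], [-63.56, 243.56], [4.71, 150.69], [-161.64, 161.64]. Speed limits (degrees/s): [159.86, 159.86, 180, 180, 180, 180].

## Interface

Orientations are given as [roll, pitch, yaw] about the fixed x, y, z axes, in that order (R = Rz(yaw) Ry(pitch) Rx(roll)).
In Python, from workcell import readout, vision, order, ctrl gives the robot as it stands.
- The arm moves only by the shell command python3 -m creep 'ROWS' [OPENING] [FORCE]. ROWS is JSON, a list of rows, each a list of 4 numbers: the shift along the world's x, y, z in units of 50 mm (1.0 is 50 mm), then the turn about the world's z in units of 8 degrees (1.0 is 8 degrees). In form: [[tx, ty, tz, roll], ...]. A call has 1 to 5 rows; each row shifts and turns the commanded pose from where the row before left it; what a row does not reach is not made up. A row lasts 1/8 s, in which the tool goes at most 62.5 mm and 10.7 degrees, less where a joint would pass 70% of its speed; a pose out of reach is approached as far as the arm can. A call is refused whole if a number of a shift passes 1 or a number of a turn 1, either way. A call with a gripper value outside its range is refused whole. OPENING is the finger opening in mm, from 0 to 85.4, set as the call begins (- or left out, the last holds). The fingers move at their own pace and stop on an object; FORCE is the grip in N (left out, the last holds). Time passes only in rows, so rows that do not move let the fingers close. It gives the time, the measured TCP pose, the force, the opening and the grip force at its end, in the units of the state.
- readout.get_state(): the state, without advancing time (a new reading comes with each control period).
- vision.camera(name): name is "scene" or "top" or "wrist"; returns the picture (480x640x3 uint8, red, green, blue); there is no depth.
- vision.camera_model(name): a dict with "K" (3x3 intrinsics, pixels), "rvec" (rotation vector, rad) and "tvec" (3), from world to camera coordinates, as OpenCV has them; the wrist camera has in their place "T_tool_cam" (4x4, takes a point from camera to tool coordinates, whose origin is the TCP and whose axes are the flange's). Camera axes: x right, y down, z forward; pixel columns grow to the right and rows downward; lengths in m; the calibration is good to about 2 mm. A picture is of the moment at which its call begins: read the wrist's pose just before it. camera_model takes no time and is no camera call.
- order.sign_off(): hands the job in; it is judged then, once.
The state is a dict: "t": time; "joint_positions": joint angles; "dq": joint speeds; "joint_torque": joint torques, N m; "tcp_pos": TCP position; "tcp_rot": TCP orientation; "contact_force": force on the tool from outside, world axes, zero at the start; "ft_torque": the same for the moment, N m; "finger_gap": opening from 0.0 (shut) to 1.0 (fully open); "grip_force": force on a finger pad.
Only numpy, scipy, OpenCV 4.12 (cv2) and the standard library are available. Lean on these libraries where they do the work, as an engineer would, in place of code of your own. Each camera call takes 0.05 s, during which the arm holds its last target. There are 200 camera calls.

## Task

Close up the lamp base: pull its black knob straight out until it clicks into its outer detent, set the metal cover plate flat over the terminal bay with both its holes on the two pins while the knob stays out, then push the knob fully home so its bolt reaches over the plate and locks it. Leave everything else in the drawer where it lies, and let go of everything at the end.

Things in the scene. Friction and masses are not known exactly. Their poses are not given: they have to be found in the camera images.
- seat (a point): Point on the flat top of the lamp base, midway between two upright steel pins (8 mm thick, 12 mm high, top 5 mm tapered to 3 mm) at +42 and -42 mm along its y; z up. A sunken terminal bay (44 x 56 mm) lies between the pins. The plate is to lie on this top face.
- lamp: Lamp base: white block 130 mm wide (y), 50 mm high, fixed to the drawer floor; origin on its underside, below the seat point, same axes. Reaches 56 mm to -x and 110 mm to +x. At x = +78 mm a brass bayonet socket rises 38 mm above the top (foot 52 mm across). At the -x edge a bracket (12 x 40 mm, 24 mm above the top) carries the knob. Drawer floor 4 mm above the work surface, walls 45 mm.
- knob_grip (a point): Centre of the black ribbed knob: cylinder 26 mm in diameter, 26 mm long, level axis, sticking out beyond the -x edge of the lamp base with free space beside and below it. 13 mm higher than the seat point and 80 mm to its -x side when in (11 mm gap to the base), 100 mm when out. Axes as the lamp's: pulls out along -x.
- bolt_tip (a point): Tip of the 10 mm steel bolt that is one piece with the knob and runs through the bracket. In: 22 mm from the seat point on the -x side, overlapping the plate's place by 10 mm and blocking it. Out: 42 mm, so the plate passes. Its underside clears the top of a seated plate by 3 mm.
- knob (a joint): How far the knob is pulled out, in m: 0 fully in (at the start), 0.020 fully out, with solid stops at both ends. A spring detent holds it at either end: it takes about 6 N to start it and carry it over the middle, from where it snaps on by itself.
- plate_grip (a point): Loose aluminium plate, 64 (x) x 110 (y) x 5 mm, 0.1 to 0.2 kg, flat on the drawer floor; 12 mm holes at y = +42 and -42 mm. An upright pale wooden grip bar in its middle: 36 mm along x, 12 mm thick along y, top 50 mm above the plate's underside. This point: in the bar, 32 mm above the underside; z up. Fits either way round; seated, it is 32 mm above the seat point.
- cup: Bystander: stoneware pen cup, 72 mm across, 85 mm high; origin at the centre of its underside.
- usb: Bystander: silver USB stick about 54 x 18 x 8 mm, lying flat; origin at the underside.
- drive: Bystander: amber plastic drive 80 x 50 x 12 mm, lying flat; origin at the centre of its underside.
- stick: Bystander: maple wooden stick 120 x 14 x 10 mm, lying flat; origin at the centre of its underside.
Not all that is in view belongs to the job. Of the things that look like the part that bears plate_grip, the largest one is meant.

How it is judged:
By the outcome, as a careful person would: the job done as asked, in the order asked, and still so for the second after the job is handed in, with the robot touching nothing.
It also fails if it takes over 70 s, if anything falls off the work surface, if the arm or the gripper's body presses on something with over 40 N, if the wrist force passes 120 N, or if a joint passes its speed limit or range.

## Working session

There is one attempt and no reset: what is moved stays moved. The work goes in short steps, Python scripts to look and compute and a shell command to move; the robot and the scene stay as the last step left them, time stands still between calls to the robot, and variables do not carry over. Pictures are saved under pics/ and viewed, at most 10 in all, crops included, and the job is handed in when it is done.

```bash
mkdir -p pics
cat > h.py <<'E'
import numpy as np, cv2
from scipy.spatial.transform import Rotation as R
from workcell import readout, vision, order, ctrl
def cam(name):
    m=vision.camera_model(name); K=np.array(m["K"],float)
    if name=="wrist":
        s=readout.get_state(); T=np.eye(4); T[:3,:3]=R.from_euler('xyz',s["tcp_rot"],degrees=True).as_matrix(); T[:3,3]=s["tcp_pos"]
        T=T@np.array(m["T_tool_cam"]); return K,T[:3,:3],T[:3,3]
    Rm=cv2.Rodrigues(np.array(m["rvec"],float))[0]; return K,Rm.T,-Rm.T@np.array(m["tvec"],float).ravel()
def p2w(c,uv,z):
    K,Rc,o=c; d=Rc@np.linalg.inv(K)@np.array([uv[0],uv[1],1.]); return o+d*(z-o[2])/d[2]
def w2p(c,p):
    K,Rc,o=c; q=K@(Rc.T@(np.array(p)-o)); return q[:2]/q[2]
def snap(name,f):
    c=cam(name); im=vision.camera(name)[:,:,::-1]; cv2.imwrite("pics/"+f,im); np.savez("pics/"+f+".npz",K=c[0],R=c[1],o=c[2]); return c,im
def load(f):
    d=np.load("pics/"+f+".npz"); return d["K"],d["R"],d["o"]
E
python3 - <<'E'
from h import *
s=readout.get_state(); print(s["t"],s["tcp_pos"],s["tcp_rot"],s["finger_gap"],ctrl.hold_point_z)
snap("top","top.png"); snap("scene","scene.png")
E
```

```text
0.0 [0.25519982 0.51435951 0.20709031] [-1.79868089e+02 -2.12258616e-02  1.53600414e+02] 1.0020047012470368 0.0187
```

View pics/top.png

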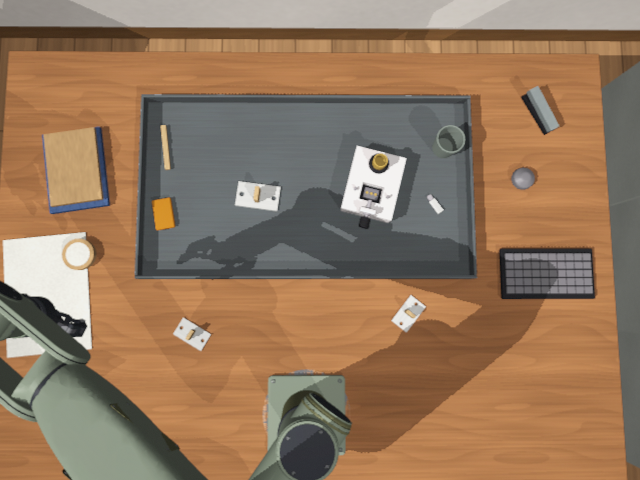

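View pics/scene.png

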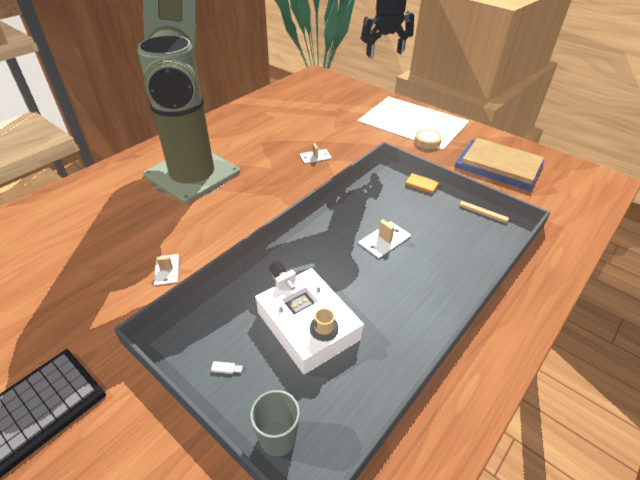

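The top view shows the lamp at about (374,184) with the knob at (364,223), and the large plate in the drawer at (258,195). The two small look-alike plates lie outside the drawer. Next I'll enlarge this area.

Run:
```python
from h import *
im=cv2.imread("pics/top.png"); c=im[130:250,225:425]
cv2.imwrite("pics/topc.png",cv2.resize(c,(800,480),interpolation=cv2.INTER_CUBIC))
```

```text
(no output)
```

View pics/topc.png

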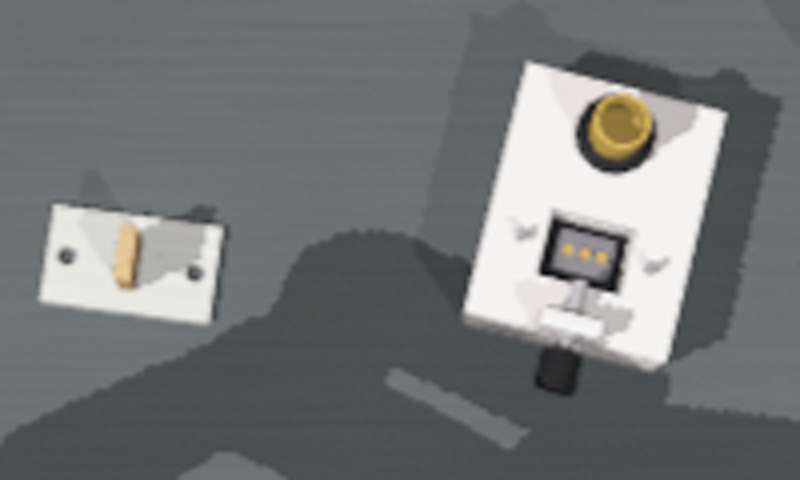

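The crop shows the lamp-top corners at (527,61), (727,111), (665,370) and (464,316), and the plate corners at (53,203), (224,226), (211,325) and (39,301).

Run:
```python
from h import *
c=load("top.png")
f=lambda q,z:np.array([p2w(c,(u/4+225-.375,v/4+130-.375),z) for u,v in q])
L=f([(527,61),(727,111),(665,370),(464,316)],.054)
# fit known corners: local TL(+x,+y) TR(+x,-y) BR(-x,-y) BL(-x,+y)
def fit(W,l):
    W=W[:,:2]; l=np.array(l); a=W-W.mean(0); b=l-l.mean(0)
    th=np.arctan2((b[:,0]*a[:,1]-b[:,1]*a[:,0]).sum(),(a*b).sum()); M=np.array([[np.cos(th),-np.sin(th)],[np.sin(th),np.cos(th)]])
    t=W.mean(0)-M@l.mean(0); print(t,np.degrees(th),"res mm",np.abs(W-(l@M.T+t)).max()*1e3); return t,M
t,M=fit(L,[(.11,.065),(.11,-.065),(-.056,-.065),(-.056,.065)])
print("knob",M@[-.08,0]+t, "top px", w2p(c,[*(M@[-.08,0]+t),.067]))
fit(f([(53,203),(224,226),(211,325),(39,301)],.009),[(.032,.055),(.032,-.055),(-.032,-.055),(-.032,.055)])
W=f([(66,256),(195,272)],.009); print(W.mean(0))
```

```text
[ 0.54879978 -0.16578563] -14.476932236533157 res mm 3.4342060007226394
knob [ 0.47133991 -0.14578641] top px [364.16923578 222.8511021 ]
[0.55081224 0.12458808] -7.699111069500624 res mm 1.4535104430889039
[0.55055722 0.125407   0.009     ]
```

```bash
python3 -m creep '[[0.3,-0.95,0,0.3],[0.3,-0.95,0,0.3],[0.3,-0.95,0,0.3],[0.3,-0.95,0,0.3],[0.3,-0.95,0,0.3]]' 
python3 -m creep '[[0.3,-0.95,0,0],[0.3,-0.95,0,0],[0.3,-0.95,0,0],[0.3,-0.95,0,0],[0.3,-0.95,0,0]]'
python3 -m creep '[[0.3,-0.95,0,0],[0.3,-0.95,0,0],[0.4,-0.95,0,0],[0.5,-0.8,0,0],[0,0,0,0]]'
python3 -c "
from h import *
snap('wrist','w1.png')"
```

```text
t: 0.72
tcp_pos: [0.3306, 0.2759, 0.2079]
tcp_rot: [-180.0, -0.0, 165.7]
contact_force: [0.3, -0.6, -0.0]
finger_gap: 0.998
grip_force: 0.0
t: 1.35
tcp_pos: [0.4056, 0.0385, 0.2081]
tcp_rot: [180.0, -0.0, 165.6]
contact_force: [0.3, -0.4, 0.2]
finger_gap: 0.996
grip_force: 0.0
t: 1.98
tcp_pos: [0.4814, -0.145, 0.2077]
tcp_rot: [-180.0, -0.0, 165.4]
contact_force: [0.6, 0.1, 0.4]
finger_gap: 1.003
grip_force: 0.0
```

View pics/w1.png

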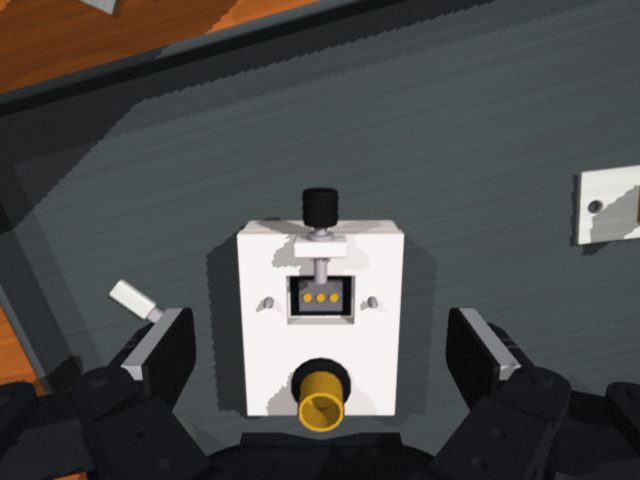

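The wrist view shows the lamp, with the knob at (320,207), pins near (268,303) and (372,303), and the top-face lower corners at (247,415) and (395,415). I'll enlarge it.

Run:
```python
from h import *
im=cv2.imread("pics/w1.png"); c=im[180:330,225:415]
cv2.imwrite("pics/w1c.png",cv2.resize(c,(760,600),interpolation=cv2.INTER_CUBIC))
c=load("w1.png"); print(c[2],c[1])
t=np.array([.5488,-.1658]);a=np.radians(-14.48);M=np.array([[np.cos(a),-np.sin(a)],[np.sin(a),np.cos(a)]])
for n,p,z in [("pin+",(0,.042),.066),("pin-",(0,-.042),.066),("pinb",(0,.042),.054),("knob",(-.08,0),.067),("cor",(-.056,.065),.054),("cor",(-.056,-.065),.054),("cor",(.11,-.065),.054)]: print(n,w2p(c,[*(M@p+t),z]))
```

```text
[ 0.41389883 -0.12817788  0.37427904] [[ 2.52114483e-01  9.31217867e-01  2.63194932e-01]
 [ 9.67697051e-01 -2.42374444e-01 -6.94049428e-02]
 [-8.39397397e-04  2.72190951e-01 -9.62242891e-01]]
pin+ [370.92151829 304.03965112]
pin- [264.55789569 304.21203255]
pinb [369.25024108 297.8973541 ]
knob [317.29935249 204.60783885]
cor [400.80623243 231.51341514]
cor [234.35839064 231.82273717]
cor [245.09348356 412.69031396]
```

View pics/w1c.png

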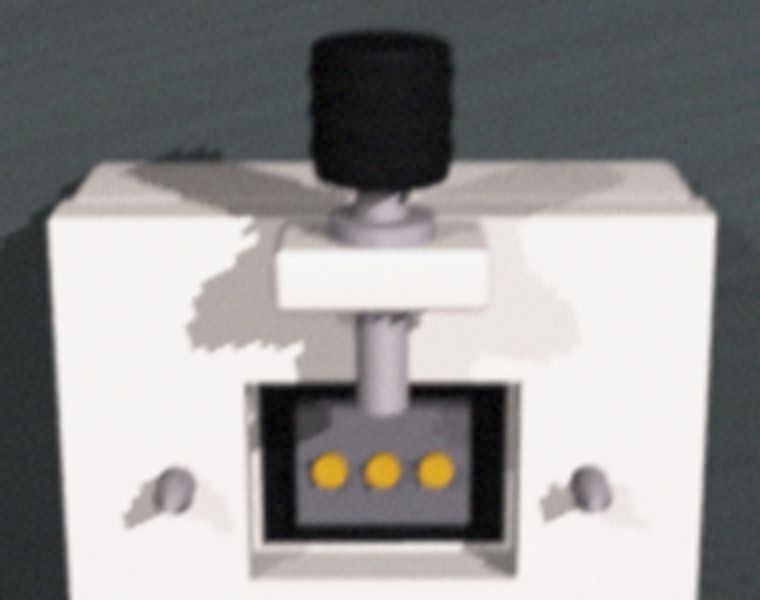

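```bash
cat >> h.py <<'E'
from scipy.optimize import least_squares
def fitpose(c,obs,x0):  # obs: (lx,ly,z_world,u,v)
    def r(x):
        a=np.radians(x[2]);M=np.array([[np.cos(a),-np.sin(a)],[np.sin(a),np.cos(a)]])
        return np.concatenate([w2p(c,[*(M@o[:2]+x[:2]),o[2]])-o[3:] for o in np.array(obs)])
    s=least_squares(r,x0,x_scale=[.01,.01,1]); return s.x,np.abs(s.fun).max()
E
python3 - <<'E'
from h import *
x,r=fitpose(load("w1.png"),[(-.056,-.065,.054,236.6,233.4),(-.056,.065,.054,403.6,233.4),(.11,-.065,.054,247,415),(.11,.065,.054,395,415),(0,-.042,.06,268.6,302),(0,.042,.06,372.1,302)],[.55,-.165,-14])
print(x,r); a=np.radians(x[2]); ux=np.array([np.cos(a),np.sin(a)])
k=x[:2]-.08*ux; s=readout.get_state(); print("knob",k,"delta units",(k-s["tcp_pos"][:2])/.05,(.048-s["tcp_pos"][2])/.05,"ux",ux, s["tcp_rot"][2])
E
```

```text
[  0.55075299  -0.16413582 -14.43149297] 1.1373986303277661
knob [ 0.47327728 -0.14419804] delta units [-0.14292623 -0.01826152] -3.1891247635090467 ux [ 0.96844632 -0.24922224] 165.46777990968215
```

```bash
python3 -m creep '[[-0.15,-0.02,-0.8,0],[0,0,-0.8,0],[0,0,-0.8,0],[0,0,-0.5,0],[0,0,-0.29,0]]' 60 40
python3 -m creep '[[0,0,0,0],[0,0,0,0],[0,0,0,0],[0,0,0,0],[0,0,0,0]]' 15 40
```

```text
t: 2.65
tcp_pos: [0.4715, -0.1416, 0.0472]
tcp_rot: [179.9, -0.2, 165.7]
contact_force: [0.2, -0.8, 0.0]
finger_gap: 0.702
grip_force: 0.0
t: 3.28
tcp_pos: [0.4741, -0.1441, 0.0501]
tcp_rot: [-180.0, 0.1, 165.6]
contact_force: [-2.0, -0.4, 5.5]
finger_gap: 0.221
grip_force: 36.1
```

Run:
```python
from h import *
c,im=snap("wrist","w2.png"); s=readout.get_state(); print(s["tcp_pos"],s["finger_gap"],s["grip_force"],s["contact_force"],s["ft_torque"])
cs,i2=snap("scene","s2.png"); k=w2p(cs,[.473,-.144,.067]).astype(int); print(k)
q=i2[max(0,k[1]-70):k[1]+50,k[0]-60:k[0]+60]
a=cv2.resize(q,(400,400),interpolation=cv2.INTER_CUBIC); b=cv2.resize(im[100:340,200:440],(400,400),interpolation=cv2.INTER_CUBIC)
cv2.imwrite("pics/m2.png",np.hstack([a,b]))
```

```text
[ 0.47411055 -0.14414611  0.05009989] 0.22302539398644008 36.1298006772995 [-0.8527061  -0.25038301  5.99146529] [-0.04744522  0.3127334   0.02525663]
[276 268]
```

View pics/m2.png

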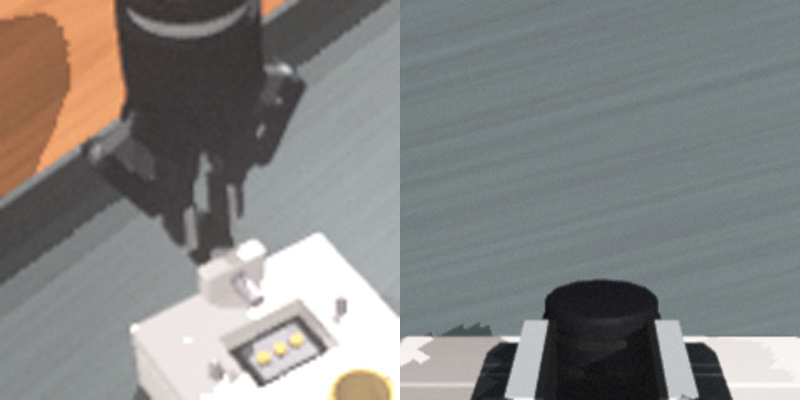

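The knob sits between the pads, with its outer end projecting. Now I'll pull it out.

```bash
python3 -m creep '[[-0.1,0.025,0,0],[-0.1,0.025,0,0],[-0.1,0.025,0,0],[-0.1,0.025,0,0],[-0.03,0.01,0,0]]' 15 60
python3 -m creep '[[0,0,0,0],[0,0,0,0]]'
```

```text
t: 4.0
tcp_pos: [0.4547, -0.1392, 0.0503]
tcp_rot: [-180.0, 0.4, 165.6]
contact_force: [7.5, -2.5, 0.1]
finger_gap: 0.212
grip_force: 51.0
t: 4.25
tcp_pos: [0.4547, -0.1392, 0.0503]
tcp_rot: [-180.0, 0.4, 165.6]
contact_force: [5.4, -1.0, 3.2]
finger_gap: 0.208
grip_force: 52.0
```

```bash
python3 -m creep '[[0,0,0,0],[0,0,0,0],[0,0,0,0],[0,0,0,0],[0,0,0.2,0]]' 60 40
python3 -m creep '[[0,0,0.8,0],[0,0,0.9,0],[0,0,0.9,0],[0,0,0.2,0],[0,0,0,0]]'
python3 - <<'E'
from h import *
c,im=snap("wrist","w3.png")
x=np.array([.5507,-.1643]);a=np.radians(-14.45);u=np.array([np.cos(a),np.sin(a)])
for d in(.093,.113,.087,.067): print(d,w2p(c,[*(x-d*u),.067]))
print("tip in/out",[w2p(c,[*(x-d*u),.067]) for d in(.022,.042)])
cv2.imwrite("pics/w3c.png",cv2.resize(im[130:380,180:460],(672,600)))
E
```

```text
t: 4.88
tcp_pos: [0.4506, -0.1374, 0.0582]
tcp_rot: [180.0, -0.2, 165.6]
contact_force: [0.2, 0.5, 0.3]
finger_gap: 0.699
grip_force: 0.0
t: 5.5
tcp_pos: [0.452, -0.1381, 0.1995]
tcp_rot: [-180.0, 0.1, 165.6]
contact_force: [0.0, -1.3, -0.6]
finger_gap: 0.705
grip_force: 0.0
0.093 [320.79865241 231.54780756]
0.113 [320.83463801 204.5595398 ]
0.087 [320.78810443 239.4585152 ]
0.067 [320.75373726 265.23300037]
tip in/out [array([320.68060609, 320.07947869]), array([320.71241914, 296.22052185])]
```

View pics/w3c.png

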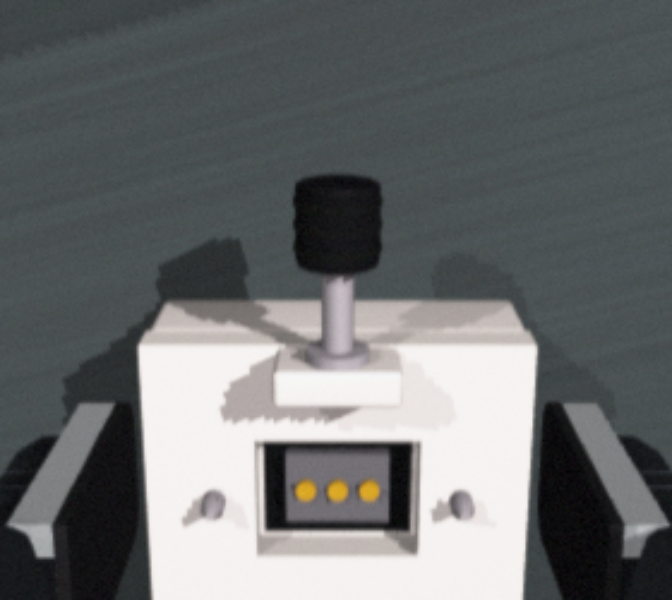

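The knob is out: its near end is at about v=242, with a long bare shaft showing, and the bolt tip is drawn back under the bracket. Next is the plate.

```bash
python3 -m creep '[[0.03,0.95,0,0.28],[0.03,0.95,0,0.28],[0.03,0.95,0,0.29],[0.03,0.95,0,0],[0.03,0.95,0,0]]' 60 40
python3 -m creep '[[0,0.7,0,0],[0,0,0,0]]'
python3 - <<'E'
from h import *
c=load("w3.png")
print(fitpose(c,[(-.056,-.065,.054,237.3,273.6),(-.056,.065,.054,403.6,273.6),(0,-.042,.06,268.6,339.4),(0,.042,.06,371.9,339.4)],[.55,-.165,-14]))
c,im=snap("wrist","w4.png")
cv2.imwrite("pics/w4c.png",cv2.resize(im[210:420,190:450],(780,630))[:600])
E
```

```text
t: 6.18
tcp_pos: [0.4574, 0.1009, 0.1963]
tcp_rot: [-180.0, -0.3, 172.4]
contact_force: [0.9, -0.2, 0.2]
finger_gap: 0.705
grip_force: 0.0
t: 6.42
tcp_pos: [0.4573, 0.1362, 0.1964]
tcp_rot: [-179.9, -0.3, 172.6]
contact_force: [-0.5, 0.6, 0.5]
finger_gap: 0.707
grip_force: 0.0
(array([  0.55027726,  -0.16445994, -14.40443881]), np.float64(1.1818945220504702))
```

View pics/w4c.png

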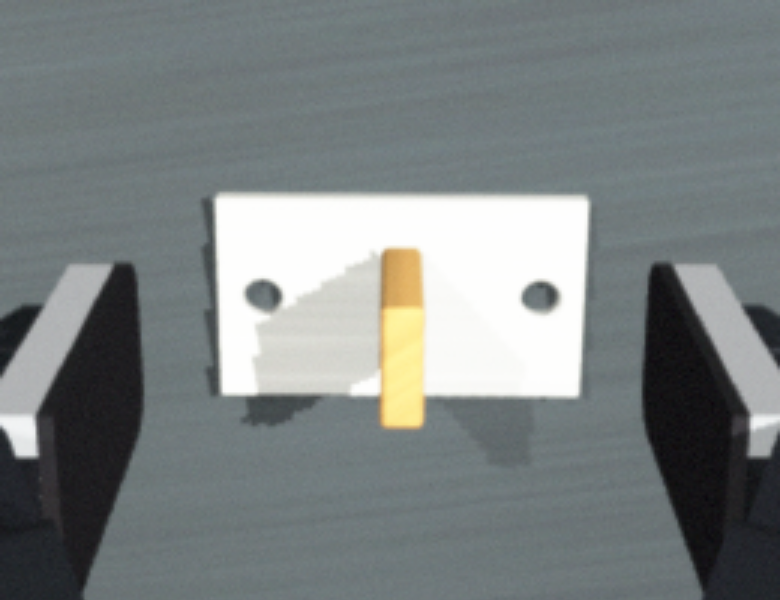

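The plate holes are at (263,296) and (541,297) in the crop, the corners at (215,195), (588,198), (579,397) and (222,394), and the bar top spans (382..424, 308..429).

Run:
```python
from h import *
P=[(0,-.042,.008,263,296),(0,.042,.008,541,297),(-.032,-.055,.009,215,195),(-.032,.055,.009,588,198),(.032,.055,.009,579,397),(.032,-.055,.009,222,394),(-.018,-.006,.054,382,308),(-.018,.006,.054,424,308),(.018,.006,.054,424,429),(.018,-.006,.054,382,429)]
x,r=fitpose(load("w4.png"),[(a,b,z,u/3+189.67,v/3+209.67) for a,b,z,u,v in P],[.55,.125,-8])
s=readout.get_state(); print(x,r,(x[:2]-s["tcp_pos"][:2])/.05,(.018-s["tcp_pos"][2])/.05,s["tcp_rot"][2],(x[2]+180-s["tcp_rot"][2])/8)
```

```text
[ 0.55164719  0.12584052 -7.66532233] 0.981222007525389 [ 1.88129435 -0.18248532] -3.572087979978128 172.54036662185453 -0.02571111954827998
```

```bash
python3 -m creep '[[0.9,-0.1,-0.4,-0.03],[0.9,-0.08,-0.4,0],[0.08,0,-0.9,0],[0,0,-0.9,0],[0,0,-0.6,0]]' 60 40
python3 -m creep '[[0,0,-0.37,0],[0,0,0,0]]'
python3 -m creep '[[0,0,0,0],[0,0,0,0],[0,0,0,0],[0,0,0,0],[0,0,0,0]]' 5 60
```

```text
t: 7.1
tcp_pos: [0.5507, 0.1234, 0.0349]
tcp_rot: [-179.9, -0.3, 172.0]
contact_force: [-0.2, -0.7, 1.2]
finger_gap: 0.702
grip_force: 0.0
t: 7.35
tcp_pos: [0.5515, 0.1245, 0.0185]
tcp_rot: [-179.9, -0.2, 172.1]
contact_force: [0.0, 0.3, -0.4]
finger_gap: 0.704
grip_force: 0.0
t: 7.98
tcp_pos: [0.5546, 0.1257, 0.022]
tcp_rot: [180.0, 0.2, 172.2]
contact_force: [-0.9, 0.7, 6.0]
finger_gap: 0.119
grip_force: 61.0
```

```bash
python3 -m creep '[[0,0,0.4,0],[0,0,0.9,0],[0,0,0.9,0],[0,-0.9,0.2,-0.2],[0,-0.9,0,-0.2]]' 5 60
python3 -m creep '[[0,-0.95,0,-0.2],[0,-0.95,0,-0.24],[0,-0.95,0,0],[-0.02,-0.95,0,0],[-0.03,-0.2,0,0]]'
python3 -m creep '[[0,0,0,0],[0,0,0,0],[0,0,0,0],[0,0,0,0]]'
python3 - <<'E'
from h import *
s=readout.get_state(); print(s["tcp_pos"],s["tcp_rot"])
c,im=snap("wrist","w5.png")
cv2.imwrite("pics/w5c.png",cv2.resize(im[200:480,140:500],(771,600)))
E
```

```text
t: 8.6
tcp_pos: [0.5543, 0.0351, 0.1422]
tcp_rot: [180.0, 0.2, 169.0]
contact_force: [-0.2, -0.4, -0.3]
finger_gap: 0.118
grip_force: 60.1
t: 9.22
tcp_pos: [0.5503, -0.1673, 0.1401]
tcp_rot: [-180.0, 0.0, 165.2]
contact_force: [0.2, 0.9, -0.8]
finger_gap: 0.116
grip_force: 60.1
t: 9.72
tcp_pos: [0.5508, -0.1635, 0.1403]
tcp_rot: [180.0, -0.0, 165.5]
contact_force: [0.6, 0.1, -0.9]
finger_gap: 0.118
grip_force: 60.1
[ 0.55081524 -0.16346356  0.14031485] [ 1.79995545e+02 -1.96561286e-03  1.65526814e+02]
```

View pics/w5c.png

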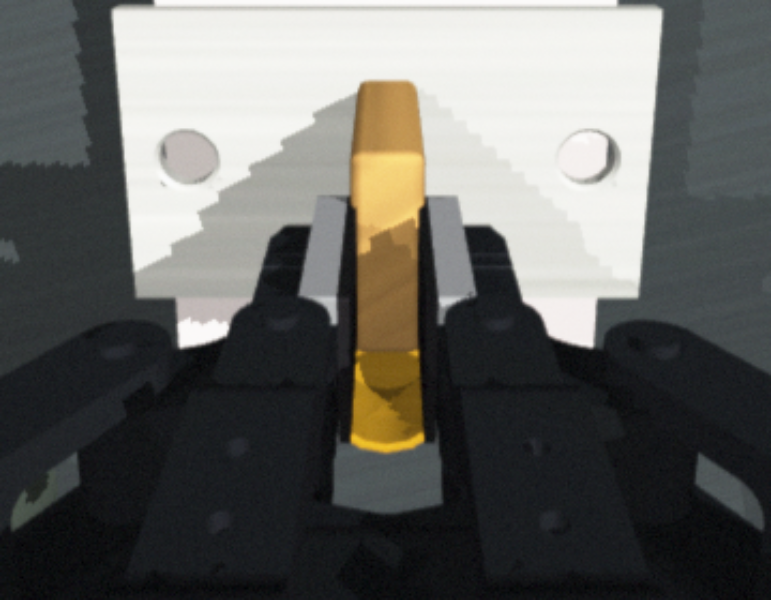

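The plate hangs level and square: corners (112,7), (662,8), (638,299) and (135,298), holes (188,157) and (588,156). I'll work out its pose in the hand and compare it with the seat.

Run:
```python
from h import *
c=load("w5.png"); s=readout.get_state()
P=[(0,-.042,0,188,157),(0,.042,0,588,156),(-.032,-.055,0,112,7),(-.032,.055,0,662,8),(.032,.055,0,638,299),(.032,-.055,0,135,298)]
best=None
for dz in np.arange(.0,.02,.001):
    z=s["tcp_pos"][2]-dz
    x,r=fitpose(c,[(a,b,z,u/2.1417+139.73,v/2.1417+199.73) for a,b,_,u,v in P],[.55,-.165,-14])
    print(round(dz,3),x,round(r,2))
t=np.array([.5504,-.1643]); print(t)
```

```text
0.0 [  0.54372136  -0.16248697 -14.51679402] 10.06
0.001 [  0.54403229  -0.16256741 -14.51680363] 9.2
0.002 [  0.54434374  -0.16264798 -14.51681097] 8.36
0.003 [  0.54465569  -0.16272869 -14.51681796] 7.52
0.004 [  0.54496814  -0.16280952 -14.51682418] 6.7
0.005 [  0.54528108  -0.16289048 -14.51682907] 5.88
0.006 [  0.54559451  -0.16297157 -14.51683411] 5.08
0.007 [  0.5459084   -0.16305278 -14.51683849] 4.28
0.008 [  0.54622276  -0.16313411 -14.51684264] 3.49
0.009 [  0.54653758  -0.16321556 -14.51684504] 2.71
0.01 [  0.54685284  -0.16329713 -14.51684987] 1.95
0.011 [  0.54716855  -0.16337881 -14.51685367] 1.38
0.012 [  0.54748469  -0.16346061 -14.51685686] 1.29
0.013 [  0.54780126  -0.16354252 -14.51686029] 1.67
0.014 [  0.54811825  -0.16362453 -14.51686307] 2.09
0.015 [  0.54843566  -0.16370666 -14.5168659 ] 2.51
0.016 [  0.54875347  -0.16378889 -14.51686844] 2.93
0.017 [  0.54907168  -0.16387122 -14.51687112] 3.5
0.018 [  0.54939028  -0.16395366 -14.51687281] 4.2
0.019 [  0.54970928  -0.1640362  -14.51687458] 4.9
[ 0.5504 -0.1643]
```

```bash
python3 -m creep '[[0.054,-0.016,-0.5,0.01],[0,0,-0.5,0],[0,0,0,0],[0,0,0,0]]'
python3 -m creep '[[0,0,-0.06,0],[0,0,-0.06,0],[0,0,-0.04,0],[0,0,0,0]]'
```

```text
t: 10.28
tcp_pos: [0.554, -0.1654, 0.0911]
tcp_rot: [-180.0, 0.1, 165.5]
contact_force: [0.3, -0.4, -0.7]
finger_gap: 0.113
grip_force: 60.1
t: 10.78
tcp_pos: [0.5532, -0.1652, 0.0821]
tcp_rot: [180.0, -0.0, 165.5]
contact_force: [-0.2, -0.3, -0.9]
finger_gap: 0.112
grip_force: 60.1
```

```bash
python3 -m creep '[[0,0,-0.06,0],[0,0,-0.04,0],[0,0,0,0]]'
python3 -m creep '[[0,0,-0.05,0],[0,0,-0.04,0],[0,0,0,0]]'
```

```text
t: 11.15
tcp_pos: [0.5531, -0.1652, 0.0769]
tcp_rot: [180.0, -0.0, 165.5]
contact_force: [0.4, 0.2, -1.0]
finger_gap: 0.114
grip_force: 60.1
t: 11.52
tcp_pos: [0.5532, -0.1652, 0.0725]
tcp_rot: [180.0, -0.0, 165.5]
contact_force: [0.6, 0.3, -1.7]
finger_gap: 0.117
grip_force: 60.1
```

No contact, and the TCP height matches the seated value of about 0.072. I'll confirm the seat with light pressure.

```bash
python3 -m creep '[[0,0,-0.04,0],[0,0,0,0]]'
python3 -m creep '[[0,0,-0.04,0],[0,0,0,0]]'
```

```text
t: 11.78
tcp_pos: [0.5535, -0.1653, 0.072]
tcp_rot: [-180.0, 0.0, 165.5]
contact_force: [-3.7, 0.9, 5.1]
finger_gap: 0.117
grip_force: 60.9
t: 12.02
tcp_pos: [0.5535, -0.1653, 0.072]
tcp_rot: [-180.0, -0.0, 165.5]
contact_force: [-8.7, 3.1, 14.6]
finger_gap: 0.116
grip_force: 62.1
```

```bash
python3 -m creep '[[0,0,0.06,0],[0,0,0,0],[0,0,0,0],[0,0,0,0],[0,0,0,0]]' 45 40
python3 -m creep '[[0,0,0.4,0],[0,0,0.9,0],[0,0,0.9,0],[-0.8,0.2,0.4,0],[-0.9,0.25,0,0]]'
python3 -m creep '[[-0.35,0.09,0,0],[0,0,0,0],[0,0,0,0]]' 60
python3 - <<'E'
from h import *
s=readout.get_state(); print(s["tcp_pos"])
c,im=snap("wrist","w6.png"); cs,i2=snap("scene","s6.png")
k=w2p(cs,[.52,-.16,.067]).astype(int); q=i2[k[1]-75:k[1]+75,k[0]-60:k[0]+60]
cv2.imwrite("pics/m6.png",np.hstack([cv2.resize(im[170:390,190:450],(480,406)),cv2.resize(q,(320,406))]))
E
```

```text
t: 12.65
tcp_pos: [0.5533, -0.1652, 0.0715]
tcp_rot: [180.0, -0.0, 165.5]
contact_force: [0.5, -1.0, -0.4]
finger_gap: 0.527
grip_force: 0.0
t: 13.28
tcp_pos: [0.4695, -0.1436, 0.2045]
tcp_rot: [-179.9, 0.3, 165.5]
contact_force: [-0.7, -0.0, 0.9]
finger_gap: 0.524
grip_force: 0.0
t: 13.65
tcp_pos: [0.4517, -0.1387, 0.202]
tcp_rot: [-180.0, 0.1, 165.5]
contact_force: [1.0, -0.4, 0.5]
finger_gap: 0.701
grip_force: 0.0
[ 0.4517255  -0.13867074  0.20202867]
```

View pics/m6.png

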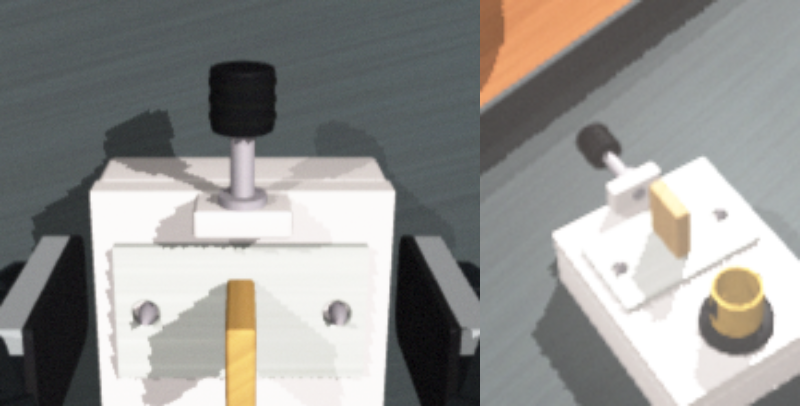

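Both pins stand through the holes, the plate lies flat and the knob is still out. Now I'll grip the knob and push it home.

```bash
python3 -m creep '[[0.03,-0.01,-0.8,0],[0,0,-0.8,0],[0,0,-0.8,0],[0,0,-0.5,0],[0,0,-0.18,0]]' 60 40
python3 -m creep '[[0,0,0,0],[0,0,0,0],[0,0,0,0],[0,0,0,0],[0,0,0,0]]' 15 60
python3 -m creep '[[0.1,-0.025,0,0],[0.1,-0.025,0,0],[0.1,-0.025,0,0],[0.1,-0.025,0,0],[0.03,-0.01,0,0]]'
python3 -m creep '[[0.02,-0.005,0,0],[0,0,0,0]]'
```

```text
t: 14.38
tcp_pos: [0.4516, -0.1383, 0.0458]
tcp_rot: [180.0, -0.2, 165.5]
contact_force: [0.1, -0.1, -0.8]
finger_gap: 0.704
grip_force: 0.0
t: 15.0
tcp_pos: [0.4538, -0.139, 0.0493]
tcp_rot: [180.0, 0.2, 165.5]
contact_force: [0.4, 2.8, 6.9]
finger_gap: 0.223
grip_force: 54.8
t: 15.62
tcp_pos: [0.4732, -0.144, 0.0491]
tcp_rot: [180.0, -0.2, 165.5]
contact_force: [-7.1, 4.8, 16.0]
finger_gap: 0.223
grip_force: 58.3
t: 15.88
tcp_pos: [0.4732, -0.1439, 0.0491]
tcp_rot: [180.0, -0.3, 165.6]
contact_force: [-6.9, 3.9, 15.6]
finger_gap: 0.222
grip_force: 58.4
```

```bash
python3 -m creep '[[0,0,0,0],[0,0,0,0],[0,0,0,0],[0,0,0,0],[0,0,0.2,0]]' 60 40
python3 -m creep '[[0,0,0.8,0],[0,0,0.9,0],[0,0,0.9,0],[0,0,0.2,0],[0,0,0,0]]'
python3 - <<'E'
from h import *
c,im=snap("wrist","w7.png")
x=np.array([.5504,-.1643]);a=np.radians(-14.42);u=np.array([np.cos(a),np.sin(a)])
for name,f in(("before","w6.png"),("now","w7.png")):
    c=load(f); g=cv2.imread("pics/"+f).max(2)
    col=int(round(w2p(c,[*(x-.08*u),.067])[0])); v=np.where(g[100:330,col-3:col+4].mean(1)<45)[0]+100
    print(name,v.min(),v.max(),"pred in",[round(w2p(c,[*(x-d*u),.078])[1]) for d in(.093,.067)],"pred out",[round(w2p(c,[*(x-d*u),.078])[1]) for d in(.113,.087)])
g=load("w7.png"); i=cv2.imread("pics/w7.png")
for p in (.042,-.042):
    n=np.array([-u[1],u[0]]); q=w2p(g,[*(x+p*n),.064]).astype(int); b=w2p(load("w6.png"),[*(x+p*n),.064]).astype(int); print(i[q[1]-2:q[1]+3,q[0]-2:q[0]+3].mean((0,1)),cv2.imread("pics/w6.png")[b[1]-2:b[1]+3,b[0]-2:b[0]+3].mean((0,1)))
print(readout.get_state()["contact_force"])
E
```

```text
t: 16.5
tcp_pos: [0.474, -0.1441, 0.0572]
tcp_rot: [180.0, -0.1, 165.5]
contact_force: [-0.4, -0.2, -0.3]
finger_gap: 0.704
grip_force: 0.0
t: 17.12
tcp_pos: [0.4752, -0.1447, 0.1986]
tcp_rot: [-180.0, 0.1, 165.5]
contact_force: [0.1, 0.0, 0.0]
finger_gap: 0.701
grip_force: 0.0
before 203 243 pred in [234, 269] pred out [207, 243]
now 198 238 pred in [202, 238] pred out [172, 210]
[181.2  174.84 183.96] [175.32 169.4  177.6 ]
[186.2  180.32 189.12] [186.16 179.92 188.76]
[-1.07699419 -1.35767227 -0.36142154]
```

The knob is fully in: its image runs 198–238, against a prediction of 202–238. The plate hasn't moved and the gripper is clear, so I'm handing in.

```bash
python3 -c "
from workcell import order; print(order.sign_off())"
```

```text
the job is handed in; nothing more can be done
None
```

The lamp base is closed up and handed in at about 17 s: I pulled the knob out to its stop, set the plate flat with both holes on the pins, and pushed the knob fully home over it. The gripper has let go and is clear of everything.

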